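# Bring the short wide pill bottle round to the pinch bowl and point it out

### The arm

A 6-joint arm with a two-finger parallel gripper is mounted at the origin on the work surface. World frame = base frame: x ahead of the robot, y to its left, z up, the work surface at z = 0. Lengths are in mm, angles in rad, forces in N, time in s.
With the tool pointing down it reaches from about 300 to 775 mm from the base axis. Payload 14.6 kg.
Tool frame: the origin (TCP) lies on the centre line of the jaws, within the pads' length; the fingertips stand 8 mm ahead of it and the grasp point (between the pads) lies 11 mm behind it; z points along the fingers, y is the direction in which the jaws open and shut (so a half turn about z gives the same grasp; the last joint's range is limited). The gripper opens to 94 mm and grips with 3 to 60 N. Pads are 16 mm wide; open, the fingers measure 119 mm over their backs; the gripper's body (75 mm by 177 mm) begins 78 mm behind the grasp point.
Start: joints at [-1.178, 0.3, 1.521, -0, 1.321, -0.067], TCP at [244.065, -492.871, 213.446] pointing down, gripper open.
Joint ranges: [-3.03, 3.03], [-0.79, 2.21], [0.23, 2.52], [-1.04, 4.18], [0, 3.07], [-2.55, 2.55]. Speed limits (rad/s): [2.22, 2.22, 2.57, 3.14, 3.14, 3.14].

### API

Orientations are given as [roll, pitch, yaw] about the fixed x, y, z axes, in that order (R = Rz(yaw) Ry(pitch) Rx(roll)).
In Python, from cell import read_state, cams, manip gives the robot as it stands.
- The arm moves only by the shell command python3 -m handwheel 'ROWS' [OPENING] [FORCE]. ROWS is JSON, a list of rows, each a list of 4 numbers: the shift along the tool's x, y, z in m, then the turn about the tool's z in degrees. In form: [[dx, dy, dz, turn], ...]. A call has 1 to 5 rows; each row is the pose to reach, as a shift and turn from the pose measured when the call began, along the tool's axes at that moment; what a row does not reach only later rows make up. A row lasts 1/8 s, in which the tool goes at most 62.5 mm and 10.7 degrees, less where a joint would pass 70% of its speed; a pose out of reach is approached as far as the arm can. A call with a gripper value outside its range is refused whole. OPENING is the closure, from 0 (fully open) to 1 (shut), set as the call begins (- or left out, the last holds). The fingers move at their own pace and stop on an object; FORCE is the grip in N (left out, the last holds). Time passes only in rows, so rows that repeat a pose let the fingers close. It gives the time, the measured TCP pose, the force and the opening at its end, in the units of the state.
- read_state(): the state, without advancing time (a new reading comes with each control period).
- cams.camera(name): name is "scene" or "top" or "wrist"; returns the picture (384x512x3 uint8, red, green, blue); there is no depth.
- cams.get_calibration(name): a dict with "vertical_fov" (degrees; the focal length in pixels is half the picture's height over the tangent of half this angle, whatever the lens; pixels are square), "cx", "cy" (the principal point, pixels), "R" (3x3) and "t" (3): a world point X has camera coordinates R X + t. Camera axes: x right, y down, z forward; pixel columns grow to the right and rows downward; lengths in mm; the calibration is good to about 2 mm. The wrist camera is an equidistant fisheye: a pixel r from the principal point sees the ray r / f radians off the axis. A picture is of the moment at which its call begins: read the wrist's pose just before it. get_calibration takes no time and is no camera call; for the wrist camera it gives the pose at the moment of the call.
- manip.sign_off(): hands the job in, once; it reports no verdict.
The state is a dict: "clock": time; "joints": joint angles; "qd": joint speeds; "effort": joint torques, N m; "eef_pos": TCP position; "eef_rot": TCP orientation; "wrist_force": force on the tool from outside, world axes, zero at the start; "moment": the same for the moment, N m; "finger_gap": finger opening in mm.
Only numpy, scipy, OpenCV 4.12 (cv2) and the standard library are available. Lean on these libraries where they do the work, as an engineer would, in place of code of your own. Each camera call takes 0.05 s, during which the arm holds its last target. There are 200 camera calls.

### The job

The person seated across the peninsula is about to fill the short, wide pill bottle at the white pinch bowl: push the lazy Susan round with the fingertips, for instance against one of its dividers, without touching any bottle, until that bottle stands beside the bowl, at the place on the turntable nearest to it. Then point the bottle out: bring the fingertips a couple of centimetres above the middle of its cap without touching it, keep them there for about three seconds and finish still pointing. Lift nothing, keep the bottles upright, and leave the bowl and the other things on the counter where they are.

Things in the scene. Friction and masses are not known exactly. Their poses are not given: they have to be found in the camera images.
- susan: Black plastic lazy Susan tray, 300 mm across, rim top 48 mm above the counter. Origin: on its axis, 16 mm above the counter; floor 6 mm higher. Four upright dividers, 4 mm thick, run from the 44 mm hub to the rim, tops 72 mm above the counter, at 45 degrees either side of the tray's +x and -x: four equal quarters. The quarter round its +x is empty; each other quarter has one bottle in it.
- susan_base: Fixed round foot under the tray, black plastic, 196 mm across, 14 mm high. Origin: centre of its underside, on the turntable's vertical axis. Its x axis points level at the pinch bowl's centre. The tray turns on it either way without stops, takes about 1 N at a divider and stays where it is left; the loose bottles ride round with it, sliding a little, if it is turned smoothly.
- wide_bottle: The bottle to point out: short, wide, empty amber pill bottle with a white twist cap and blank label, 60 mm across, 60 mm high, cap 64 mm across; about 36 g; stands loose in one quarter of the tray, its centre 78 to 105 mm from the axis. Origin: centre of its underside, z up.
- wide_cap (a point): Centre of the top of the short wide bottle's cap, 60 mm above the bottle's underside; z up.
- tall_bottle: Tall narrow amber pill bottle with white twist cap, 40 mm across (cap 43), 80 mm high, loose on the tray. Origin: centre of its underside. Leave it upright, untouched.
- small_bottle: Small narrow amber pill bottle with white twist cap, 35 mm across (cap 38), 55 mm high, loose on the tray. Origin: centre of its underside. Leave it upright, untouched.
- pinch_bowl: White ceramic pinch bowl, 80 mm across, 34 mm high, loose on the counter just outside the turntable on its far side, centre 210 to 245 mm from the turntable's axis. Origin: centre of its underside. Not to be moved.
- organizer: Orange weekly pill organizer with seven lids in a row, 226 x 47 x 27 mm, long axis along its x. Origin: centre of its underside. On the counter to the robot's right of the turntable; not to be moved.
- splitter: Stainless steel pill splitter, 92 x 40 mm, with a hinged lever that may stand raised (up to about 95 mm high). Origin: centre of its underside. On the counter to the robot's left of the turntable; not to be moved.
- tumbler: Water glass, 72 mm across, 110 mm high. Origin: centre of its underside. Not to be moved.
- mug: Blue mug, 82 mm across, 92 mm high, handle to its +y. Origin: centre of its underside. Not to be moved.
- spoon: Steel measuring spoon, about 150 mm long, lying along its x. Origin: centre of its underside. Not to be moved.
Things that resemble listed ones, but are neither listed nor needed, are in the scene too. What is shaped like the wide_bottle but blue or pink is not meant.

How it is judged (in metres and radians):
On the way, in this order (a step that is already met when the one before it is completed fails the run):
1. the short wide bottle has been brought round beside the pinch bowl and the lazy Susan is at rest (x of wide_bottle in the frame of susan_base above 0.06 m and y of wide_bottle in the frame of susan_base between -0.03 and 0.03 m and angular speed of susan below 0.08 rad/s and linear speed of wide_bottle below 0.02 m/s), for 0.3 s.
2. the fingertips dwell just above the cap of the short wide bottle (all of step 1 and horizontal distance between the grasp point and wide_cap below 0.025 m and z of the grasp point in the frame of wide_cap between 0.01 and 0.09 m), for 2 s.
At the end, for the whole second after the job is handed in: The short wide bottle is over 60 mm from the turntable's axis towards the bowl and within 30 mm of the line to it; the grasp point is within 25 mm of its cap's centre seen from above, 10 to 90 mm over its top; turntable at rest, all three bottles upright in the tray (all of step 2 and angle between each of wide_bottle, tall_bottle, small_bottle's own z axis and vertical below 0.15 rad and horizontal distance between each of wide_bottle, tall_bottle, small_bottle and susan below 0.135 m and z of each of wide_bottle, tall_bottle, small_bottle in the frame of susan below 0.012 m); the robot touches nothing.
It fails at once if a bottle is touched by the robot (contact force between any of the fingers, the arm and wide_bottle above 0.3 N or contact force between any of the fingers, the arm and tall_bottle above 0.3 N or contact force between any of the fingers, the arm and small_bottle above 0.3 N).
It fails at once if a bottle is tipped over or lifted (angle between any of wide_bottle, tall_bottle, small_bottle's own z axis and vertical above 0.4 rad or z of any of wide_bottle, tall_bottle, small_bottle in the frame of susan above 0.02 m).
It fails at once if the bowl or another thing on the counter is moved by more than 15 mm (distance of any of pinch_bowl, organizer, splitter, tumbler, mug, spoon from where it was at the start of the episode above 0.015 m).
It also fails if it takes over 61 s, if anything falls off the work surface, if the arm or the gripper's body presses on something with over 40 N, if the wrist force passes 120 N, or if a joint passes its speed limit or range.

## Working session

There is one attempt and no reset: what is moved stays moved. The work goes in short steps, Python scripts to look and compute and a shell command to move; the robot and the scene stay as the last step left them, time stands still between calls to the robot, and variables do not carry over. Pictures are saved under pics/ and viewed, about 8 in all and at most 12, crops included, and the job is handed in when it is done.

```bash
ls; mkdir -p pics; python3 - <<'E'
from cell import read_state, cams
import cv2, numpy as np
s=read_state(); print({k:np.round(v,3).tolist() for k,v in s.items()})
for n in ("scene","top"):
    im=cams.camera(n); cv2.imwrite(f"pics/{n}0.png",im[:,:,::-1]); c=cams.get_calibration(n); print(n,{k:np.round(v,4).tolist() for k,v in c.items()})
E
```

```text
pics
{'clock': 0.0, 'joints': [-1.178, 0.3, 1.522, 0.0, 1.321, -0.067], 'qd': [-0.001, 0.001, 0.001, -0.001, -0.001, 0.002], 'effort': [0.003, -53.18, -35.273, 0.071, 0.024, -0.0], 'eef_pos': [243.992, -492.647, 212.876], 'eef_rot': [-3.14, -0.0, 0.46], 'wrist_force': [0.356, 0.068, 0.244], 'moment': [0.002, 0.006, 0.001], 'finger_gap': 93.914}
scene {'vertical_fov': 42.0158, 'cx': 260.4843, 'cy': 186.3222, 'R': [[-0.3619, 0.9322, -0.0073], [0.7386, 0.282, -0.6123], [-0.5687, -0.227, -0.7906]], 't': [229.5721, -319.0912, 1776.9894]}
top {'vertical_fov': 48.231, 'cx': 245.789, 'cy': 192.1232, 'R': [[0.0053, -1.0, -0.006], [-0.9963, -0.0047, -0.0861], [0.0861, 0.0065, -0.9963]], 't': [-44.6489, 537.7279, 1224.0308]}
```

View pics/top0.png

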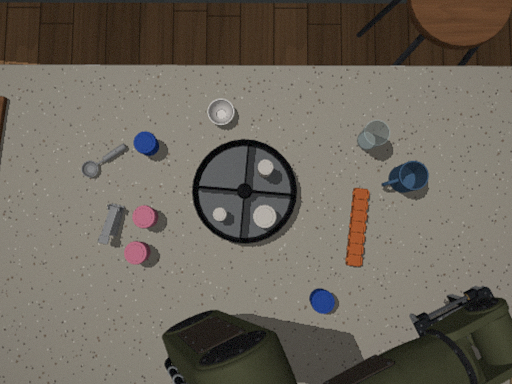

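View pics/scene0.png

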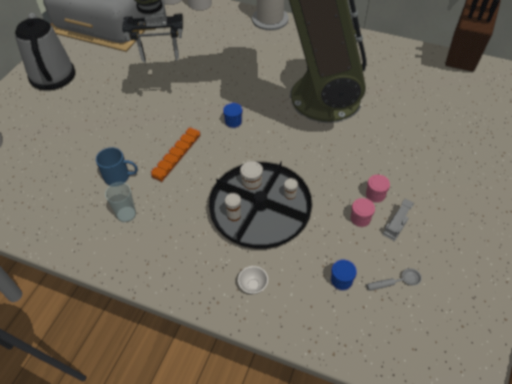

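The top view shows the tray at (245,191) and the bowl at (221,112). There are three white caps: (264,216), the largest, is the wide bottle, (265,168) is the tall one, and (219,214) is the small one. The empty quarter is at the upper left. The blue lids at (146,143) and (322,301) and the pink ones at (145,217) and (137,253) are decoys off the tray. Next I'll measure and confirm with a crop.

```bash
cat > h.py <<'E'
import numpy as np, cv2
from cell import read_state, cams
def rayplane(n,u,v,z,c=None):
    c=c or cams.get_calibration(n); R=np.array(c["R"]);t=np.array(c["t"]); f=192/np.tan(np.radians(c["vertical_fov"])/2)
    x,y=u-c["cx"],v-c["cy"]
    if n=="wrist":
        r=np.hypot(x,y)+1e-9; th=r/f; d=np.array([x/r*np.sin(th),y/r*np.sin(th),np.cos(th)])
    else: d=np.array([x/f,y/f,1])
    o=-R.T@t; d=R.T@d
    return o+d*(z-o[2])/d[2]
def proj(n,X,c=None):
    c=c or cams.get_calibration(n); p=np.array(c["R"])@np.asarray(X,float)+np.array(c["t"]); f=192/np.tan(np.radians(c["vertical_fov"])/2)
    if n=="wrist":
        r=np.hypot(p[0],p[1])+1e-9; k=f*np.arctan2(r,p[2])/r
        return np.array([c["cx"]+k*p[0],c["cy"]+k*p[1]])
    return np.array([c["cx"]+f*p[0]/p[2],c["cy"]+f*p[1]/p[2]])
def blobs(im,mask,amin=30):
    n,l,s,c=cv2.connectedComponentsWithStats(mask.astype(np.uint8))
    return [(s[i],c[i],cv2.minEnclosingCircle(cv2.findContours((l==i).astype(np.uint8),0,2)[0][0])) for i in range(1,n) if s[i][4]>=amin]
E
python3 - <<'E'
from h import *
im=cv2.imread("pics/top0.png"); hsv=cv2.cvtColor(im,cv2.COLOR_BGR2HSV)
roi=np.zeros(im.shape[:2],bool); roi[85:250,185:305]=1
w=(im.min(2)>165)&roi&(hsv[...,1]<30)
tops={}
for s,c,(cc,r) in blobs(im,w,40): print("white",s[:5],np.round(cc,1),round(r,1),[np.round(rayplane("top",*cc,z)[:2]).tolist() for z in (34,77,82,102)], "diam@82",2*r*np.linalg.norm(rayplane("top",100,100,82)-rayplane("top",101,100,82)))
k=(im.max(2)<45)&roi
cnt=max(cv2.findContours(k.astype(np.uint8),0,2)[0],key=cv2.contourArea)
e=cv2.fitEllipse(cnt); print("susan",e,rayplane("top",*e[0],48))
# splitter, org, other tops
cv2.imwrite("pics/crop1.png",cv2.resize(im[85:255,60:450],None,fx=2.05,fy=2.05,interpolation=cv2.INTER_CUBIC))
E
```

```text
white [217 107  13  12  93] [223.  113.2] 6.3 [[769.0, 26.0], [757.0, 23.0], [755.0, 23.0], [750.0, 22.0]] diam@82 35.42526048554973
white [259 160  14  14 106] [265.1 166.5] 6.9 [[612.0, -98.0], [605.0, -96.0], [605.0, -96.0], [602.0, -95.0]] diam@82 39.0064728328159
white [254 206  21  21 252] [264.1 215.9] 10.8 [[469.0, -95.0], [467.0, -93.0], [467.0, -93.0], [467.0, -92.0]] diam@82 60.961233836517366
white [214 208  12  12  90] [219.1 213.7] 6.0 [[474.0, 34.0], [473.0, 31.0], [473.0, 31.0], [472.0, 30.0]] diam@82 34.26630935410191
susan ((244.32786560058594, 190.99110412597656), (102.45770263671875, 102.84382629394531), 91.44527435302734) [539.00792052 -37.94497135  48.        ]
```

View pics/crop1.png

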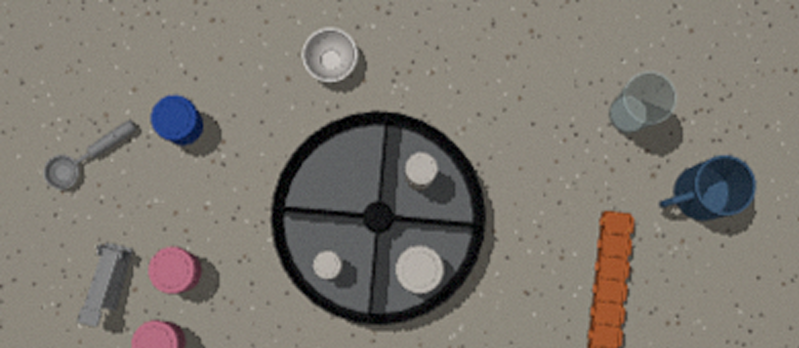

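The crop confirms it: the big cap at crop (419,270), 61 mm across, is the wide bottle. I'll push the divider on the left edge of the empty quarter counterclockwise by about 159°. First the arm travels high with the gripper closing, and the wrist turns to yaw 0.

```bash
python3 -m handwheel '[[0.034,-0.021,0,5],[0.086,-0.052,0,10],[0.137,-0.083,0,16],[0.189,-0.114,0,22],[0.24,-0.145,0,26.4]]' 1 10
python3 - <<'E'
from h import *
im=cv2.imread("pics/top0.png"); 
x0=np.array([539,-38.])
# bowl: bright outline, vs counter
sub=im[95:130,203:240].min(2); m=np.zeros(im.shape[:2],bool); m[95:130,203:240]=sub>150
cnt=max(cv2.findContours(m.astype(np.uint8),0,2)[0],key=cv2.contourArea); cc,r=cv2.minEnclosingCircle(cnt); p=rayplane("top",*cc,34)
print("bowl",cc,r,p, "rel",np.hypot(*(p[:2]-x0)),np.degrees(np.arctan2(*(p[:2]-x0)[::-1])))
# dividers: darkness on ring at height 72
g=im.max(2).astype(float)
for rr in (70,90,115,130):
    a=np.arange(-180,180); v=[cv2.getRectSubPix(np.float32(g),(1,1),tuple(map(float,proj("top",[539+rr*np.cos(t),-38+rr*np.sin(t),72]))))[0,0] for t in np.radians(a)]
    v=np.array(v); print(rr,[(int(a[i]),int(v[i])) for i in range(360) if v[i]<40 and v[i]==v[max(0,i-12):i+13].min()])
E
```

```text
clock: 0.72
eef_pos: [395.4, -254.4, 213.0]
eef_rot: [-3.141, 0.0, -0.004]
wrist_force: [0.2, -0.8, -0.0]
finger_gap: 47.4
bowl (220.2337646484375, 110.9610366821289) 13.390019416809082 [775.41674629  34.12198551  34.        ] rel 247.1729328240146 16.965004626870385
70 [(-96, 10), (-4, 32), (86, 20), (175, 18)]
90 [(-95, 15), (-5, 28), (86, 7), (176, 36)]
115 [(-95, 11), (-5, 25), (86, 12), (176, 33)]
130 [(-131, 25), (-95, 10), (-81, 23), (-61, 20), (-41, 16), (-7, 0), (26, 7), (56, 7), (73, 9), (86, 8), (175, 25)]
```

Bowl bearing is 17° and the dividers sit at about 85.5° + k·90°, which agrees with the description. I'll continue to above the empty quarter.

```bash
python3 -m handwheel '[[0.03,-0.045,0,0],[0.06,-0.09,0,0],[0.09,-0.135,0,0],[0.12,-0.18,0,0],[0.15,-0.225,0,0]]' 1 10
python3 -m handwheel '[[0.03,-0.045,0,0],[0.049,-0.078,0,0],[0.049,-0.078,0.03,0],[0.049,-0.078,0.06,0],[0.049,-0.078,0.06,0]]' 1 10
python3 - <<'E'
from h import *
s=read_state(); c=cams.get_calibration("wrist"); im=cams.camera("wrist")[:,:,::-1].copy(); print(np.round(s["eef_pos"],1),s["finger_gap"])
for a in (-4.5,85.5,175.5,265.5):
    for r in (60,145):
        p=proj("wrist",[539+r*np.cos(np.radians(a)),-38+r*np.sin(np.radians(a)),72],c); cv2.circle(im,tuple(int(i) for i in p),3,(0,255,0),1)
cv2.imwrite("pics/w1.png",cv2.resize(im,None,fx=1.5,fy=1.5))
E
```

```text
clock: 1.35
eef_pos: [547.0, -28.3, 213.0]
eef_rot: [-3.141, 0.001, -0.004]
wrist_force: [-0.4, -0.5, 0.1]
finger_gap: 0.4
clock: 1.98
eef_pos: [595.1, 49.6, 150.9]
eef_rot: [-3.141, 0.005, -0.004]
wrist_force: [0.2, 0.0, -0.5]
finger_gap: 0.5
[595.1  49.6 150.9] 0.5058845000162719
```

View pics/w1.png

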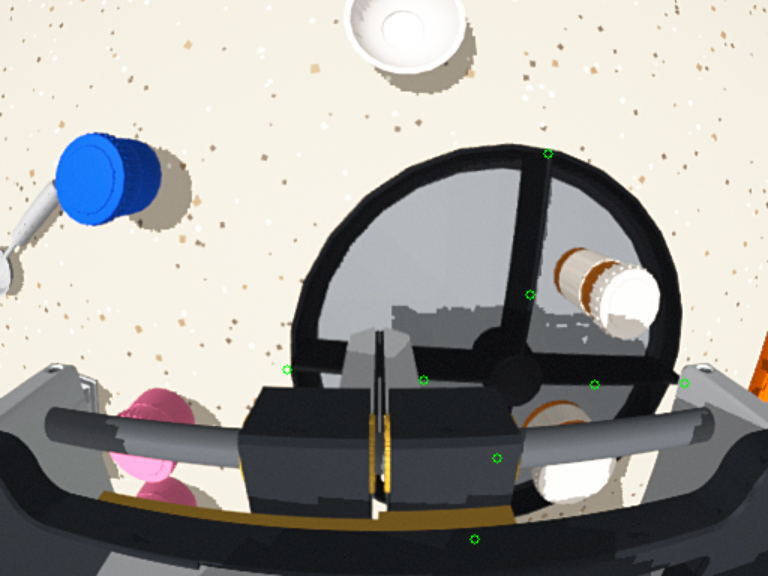

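The marks fall on the dividers and the fingertips are over the empty quarter: tip at about (380,335), left divider at row ~360, tall bottle well clear at (620,290). Next I'll descend and approach the divider.

```bash
python3 -m handwheel '[[0,0,0.04,0],[0,0,0.08,0],[0,0,0.1,0],[-0.015,0,0.1,0],[-0.025,0,0.1,0]]' 
python3 -m handwheel '[[-0.004,0,0,0],[-0.008,0,0,0],[-0.012,0,0,0],[-0.016,0,0,0],[-0.02,0,0,0]]' 
```

```text
clock: 2.65
eef_pos: [571.0, 49.6, 54.2]
eef_rot: [-3.141, 0.001, -0.004]
wrist_force: [-0.2, 0.1, 0.3]
finger_gap: 0.2
clock: 3.28
eef_pos: [551.0, 49.7, 54.3]
eef_rot: [-3.14, 0.0, -0.004]
wrist_force: [1.5, 1.1, -0.4]
finger_gap: 0.5
```

Contact is light at 1.5 N. The arc about the axis is the same in the tool frame for every call if the tool turns with the divider, so I'll do one 17° step and check.

```bash
cat > chk.py <<'E'
from h import *
s=read_state(); p=np.array(s["eef_pos"])[:2]-[539,-38]
print("r",np.hypot(*p).round(1),"phi",np.degrees(np.arctan2(p[1],p[0])).round(1),"yaw",np.degrees(s["eef_rot"][2]).round(1),"z",round(s["eef_pos"][2],1),"F",np.round(s["wrist_force"],1),"j6",round(s["joints"][5],2))
E
python3 -m handwheel '[[-0.0031,-0.0004,0.002,-2],[-0.0092,-0.0008,0.004,-6],[-0.0154,-0.0008,0.004,-10],[-0.0216,-0.0003,0.004,-14],[-0.0262,0.0003,0.004,-17]]' >/dev/null; python3 chk.py
```

```text
r 88.7 phi 99.5 yaw 17.0 z 50.1 F [ 1.8 -0.  -1.2] j6 1.3
```

```bash

python3 -m handwheel '[[-0.0031,-0.0004,0,-2],[-0.0092,-0.0008,0,-6],[-0.0154,-0.0008,0,-10],[-0.0216,-0.0003,0,-14],[-0.0262,0.0003,0,-17]]' >/dev/null; python3 chk.py
python3 -m handwheel '[[-0.0031,-0.0004,0,-2],[-0.0092,-0.0008,0,-6],[-0.0154,-0.0008,0,-10],[-0.0216,-0.0003,0,-14],[-0.0262,0.0003,0,-17]]' >/dev/null; python3 chk.py
python3 - <<'E'
from h import *
im=cams.camera("top")[:,:,::-1]; cv2.imwrite("pics/t1.png",cv2.resize(im[80:270,160:360],None,fx=3,fy=3))
E
```

```text
r 88.9 phi 116.6 yaw 34.2 z 50.0 F [ 1.5 -0.6 -0.1] j6 0.98
r 89.1 phi 133.7 yaw 51.4 z 49.9 F [ 2.1 -0.7 -0.5] j6 0.65
```

View pics/t1.png

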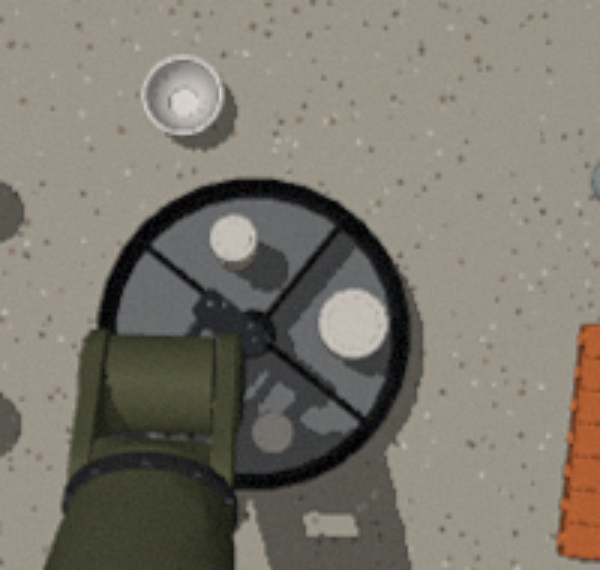

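The tray has turned about 56° with all bottles upright: wide cap at crop (353,323), tall at (233,238), small at (272,433). I'll continue.

```bash

python3 -m handwheel '[[-0.0031,-0.0004,0,-2],[-0.0092,-0.0008,0,-6],[-0.0154,-0.0008,0,-10],[-0.0216,-0.0003,0,-14],[-0.0262,0.0003,0,-17]]' >/dev/null; python3 chk.py
python3 -m handwheel '[[-0.0031,-0.0004,0,-2],[-0.0092,-0.0008,0,-6],[-0.0154,-0.0008,0,-10],[-0.0216,-0.0003,0,-14],[-0.0262,0.0003,0,-17]]' >/dev/null; python3 chk.py
python3 -m handwheel '[[-0.0031,-0.0004,0,-2],[-0.0092,-0.0008,0,-6],[-0.0154,-0.0008,0,-10],[-0.0216,-0.0003,0,-14],[-0.0262,0.0003,0,-17]]' >/dev/null; python3 chk.py
python3 -m handwheel '[[-0.0031,-0.0004,0,-2],[-0.0092,-0.0008,0,-6],[-0.0154,-0.0008,0,-10],[-0.0216,-0.0003,0,-14],[-0.0262,0.0003,0,-17]]' >/dev/null; python3 chk.py
python3 - <<'E'
from h import *
im=cams.camera("top")[:,:,::-1]; cv2.imwrite("pics/t2.png",cv2.resize(im[80:270,160:360],None,fx=3,fy=3))
hsv=cv2.cvtColor(im,cv2.COLOR_BGR2HSV); m=(im.min(2)>150)&(hsv[...,1]<40); m[:132]=0; m[250:]=0; m[:,:185]=0; m[:,305:]=0
for s,c,(cc,r) in blobs(im,m,40):
    p=rayplane("top",*cc,82)[:2]-[539,-38]; print(np.round(cc,1),round(r,1),"rel",p.round(),"r",np.hypot(*p).round(),"ang",np.degrees(np.arctan2(p[1],p[0])).round(1))
E
```

```text
r 89.4 phi 151.0 yaw 68.6 z 49.7 F [1.2 0.8 0.7] j6 0.3
r 89.7 phi 167.9 yaw 85.7 z 49.6 F [ 1.4 -0.   0.9] j6 -0.05
r 89.9 phi -175.3 yaw 102.9 z 49.4 F [ 0.2  1.  -0.3] j6 -0.41
r 90.0 phi -158.5 yaw 120.0 z 49.2 F [-0.6  1.3  0.3] j6 -0.76
[254.9 158.1] 11.1 rel [ 89. -29.] r 94.0 ang -18.1
[213.5 182.9] 7.5 rel [19. 85.] r 87.0 ang 77.4
[277.8 196.8] 6.4 rel [-19. -93.] r 95.0 ang -101.4
```

The wide cap is at −18°, so it needs about 35° more: two more steps, then a look.

```bash

python3 -m handwheel '[[-0.0031,-0.0004,0,-2],[-0.0092,-0.0008,0,-6],[-0.0154,-0.0008,0,-10],[-0.0216,-0.0003,0,-14],[-0.0262,0.0003,0,-17]]' >/dev/null; python3 chk.py
python3 -m handwheel '[[-0.0031,-0.0004,0,-2],[-0.0092,-0.0008,0,-6],[-0.0154,-0.0008,0,-10],[-0.0216,-0.0003,0,-14],[-0.0262,0.0003,0,-17]]' >/dev/null; python3 chk.py
python3 - <<'E'
from h import *
im=cams.camera("top")[:,:,::-1]; cv2.imwrite("pics/t3.png",cv2.resize(im[80:270,160:360],None,fx=3,fy=3))
hsv=cv2.cvtColor(im,cv2.COLOR_BGR2HSV); m=(im.min(2)>150)&(hsv[...,1]<40); m[:132]=0; m[250:]=0; m[:,:185]=0; m[:,305:]=0
for s,c,(cc,r) in blobs(im,m,40):
    p=rayplane("top",*cc,82)[:2]-[539,-38]; print(np.round(cc,1),round(r,1),"rel",p.round(),"r",np.hypot(*p).round(),"ang",np.degrees(np.arctan2(p[1],p[0])).round(1))
E
```

```text
r 89.8 phi -141.6 yaw 137.2 z 48.9 F [-1.5 -0.2  0.4] j6 -1.1
r 89.4 phi -124.9 yaw 154.3 z 48.5 F [-0.9 -0.1  0.6] j6 -1.42
[235.7 157.2] 11.2 rel [92. 24.] r 95.0 ang 14.9
[276.  176.9] 6.4 rel [ 37. -88.] r 95.0 ang -67.5
[215.2 200.6] 7.7 rel [-30.  80.] r 85.0 ang 110.5
```

View pics/t3.png

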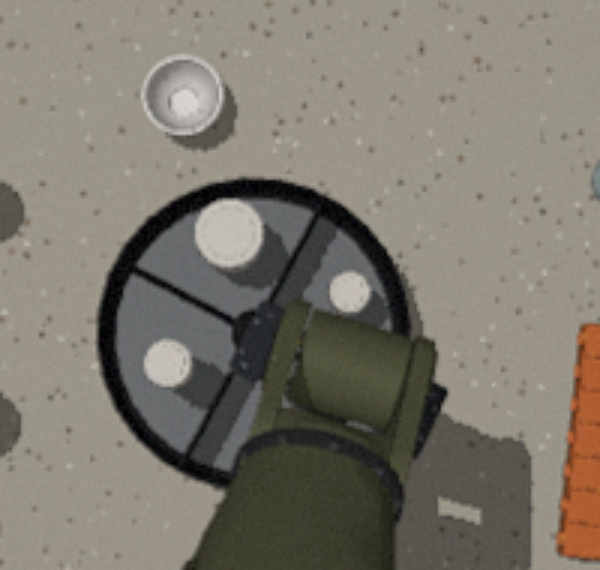

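The wide cap at crop (229,234) is beside the bowl at 14.9°, against a bowl bearing of 17°. That is about 3.5 mm off the line at r = 95 mm, and all caps look upright. I'll back off the divider, lift, and move above the cap.

```bash

python3 -m handwheel '[[0.006,0,0,0],[0.012,0,-0.01,0],[0.012,0,-0.05,0],[0.012,0,-0.1,0],[0.012,0,-0.105,0]]'
python3 -m handwheel '[[-0.02,0.03,0,0],[-0.045,0.068,0,0],[-0.07,0.106,0,0],[-0.09,0.138,0,0],[-0.0987,0.15,0,0]]'
python3 - <<'E'
from h import *
im=cams.camera("top")[:,:,::-1].copy()
s=read_state(); c=cams.get_calibration("wrist"); im=cams.camera("wrist")[:,:,::-1].copy(); print(np.round(s["eef_pos"],1))
p=proj("wrist",[*s["eef_pos"][:2],82],c); print("tcp axis at cap height px",p)
hsv=cv2.cvtColor(im,cv2.COLOR_BGR2HSV); m=(im.min(2)>200)&(hsv[...,1]<20)
cv2.circle(im,tuple(int(i) for i in p),4,(0,255,0),1)
q=proj("wrist",[631,-14,82],c);cv2.circle(im,tuple(int(i) for i in q),4,(0,0,255),1)
cv2.imwrite("pics/w2.png",cv2.resize(im,None,fx=1.5,fy=1.5))
E
```

```text
clock: 9.68
eef_pos: [478.8, -106.6, 157.4]
eef_rot: [3.141, 0.002, 2.694]
wrist_force: [0.4, -0.5, -0.5]
finger_gap: 0.7
clock: 10.3
eef_pos: [633.2, -12.6, 156.7]
eef_rot: [3.141, 0.001, 2.695]
wrist_force: [0.1, 0.4, -0.4]
finger_gap: 0.6
[633.7 -12.3 156.7]
tcp axis at cap height px [252.75782545 201.73040029]
```

View pics/w2.png

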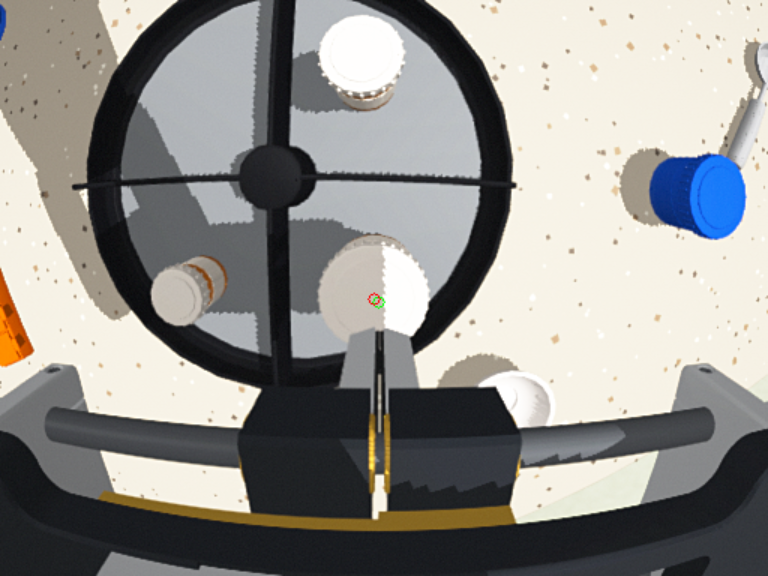

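From close by, the cap disc is centred near (373,297) and the tool axis meets cap height at (379,302), about 4 mm off. I'll correct that, descend to put the fingertips about 22 mm above the cap, and dwell.

```bash

python3 -m handwheel '[[0.001,-0.001,0.015,0],[0.002,-0.003,0.03,0],[0.002,-0.003,0.04,0],[0.002,-0.003,0.044,0],[0.002,-0.003,0.044,0]]'
python3 -m handwheel '[[0,0,0,0],[0,0,0,0],[0,0,0,0],[0,0,0,0],[0,0,0,0]]' >/dev/null
python3 -m handwheel '[[0,0,0,0],[0,0,0,0],[0,0,0,0],[0,0,0,0],[0,0,0,0]]' >/dev/null
python3 -m handwheel '[[0,0,0,0],[0,0,0,0],[0,0,0,0],[0,0,0,0],[0,0,0,0]]' >/dev/null
python3 -m handwheel '[[0,0,0,0],[0,0,0,0],[0,0,0,0],[0,0,0,0],[0,0,0,0]]' >/dev/null
python3 -m handwheel '[[0,0,0,0],[0,0,0,0],[0,0,0,0],[0,0,0,0],[0,0,0,0]]'
python3 - <<'E'
from h import *
im=cams.camera("scene")[:,:,::-1]; cv2.imwrite("pics/s2.png",cv2.resize(im[110:310,180:320],None,fx=3,fy=3,interpolation=cv2.INTER_CUBIC))
E
```

```text
clock: 11.02
eef_pos: [629.7, -15.0, 112.6]
eef_rot: [3.141, 0.001, 2.694]
wrist_force: [-0.7, -0.7, -0.5]
finger_gap: 0.2
clock: 14.15
eef_pos: [629.7, -15.0, 112.7]
eef_rot: [3.141, 0.001, 2.694]
wrist_force: [-0.6, 0.3, 0.1]
finger_gap: 0.3
```

View pics/s2.png

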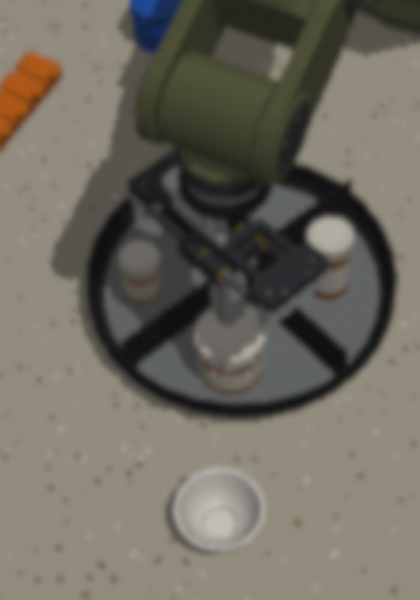

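The fingers at (232,300) point down over the wide cap at (230,335). The bowl at (220,510) lies straight beyond it, and all three bottles are upright. The arm has dwelt for 3 s, so I'll hand in.

```bash
python3 -c "
from cell import manip,read_state
print(manip.sign_off()); print(read_state()['clock'])"
```

```text
the job is handed in; nothing more can be done
None
the job is handed in; nothing more can be done
```

I turned the lazy Susan about 158° counterclockwise with the closed fingertips against one divider, which brought the short wide bottle beside the bowl. I then held the fingertips about 22 mm above its cap for over 3 s and handed the job in still pointing, at about 14 s on the clock.

- **Bottle position:** before the arm lifted off, the top camera put the bottle about 95 mm from the axis at a bearing of 14.9°. The bowl is at 17.0°, so the bottle is about 3.5 mm off the line, within the 30 mm allowed.
- **Pointing:** the close-up wrist view showed the tool about 4 mm off the cap's centre. I corrected for that as I came down but did not measure the offset again. The wrist force stayed below 1 N while pointing.
- **Other things:** the last scene picture showed all three bottles upright and the bowl apparently in place. I did not re-measure the other things on the counter, but the arm never came near them.
- **Disagreement:** I measured the bowl 247 mm from the axis, 2 mm outside the stated 210–245 mm. That is about the camera calibration error and barely affects the bearing.

The sign-off gave no verdict, and none of the checks I made failed.

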